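Open the wider test kiln

ROBOT

A 6-joint arm with a two-finger parallel gripper is mounted at the origin on the work surface. World frame = base frame: x ahead of the robot, y to its left, z up, the work surface at z = 0. Lengths are in mm, angles in rad, forces in N, time in s.
With the tool pointing down it reaches from about 400 to 925 mm from the base axis. Payload 12.5 kg.
Tool frame: the origin (TCP) lies midway between the tips of the shut fingers; the grasp point (between the pads) lies 19 mm behind it; z points along the fingers, y is the line along which they close (so a half turn about z gives the same grasp; the last joint's range is limited). The gripper opens to 95 mm and grips with 3 to 60 N. Pads are 20 mm wide; open, the fingers measure 119 mm over their backs; the gripper's body (75 mm by 180 mm) begins 59 mm behind the grasp point.
Start: joints at [1.104, 0.491, 1.559, -0, 1.092, -0.106], TCP at [220.624, 584.784, 214.661] pointing down, gripper open.
Joint ranges: [-3.1, 3.1], [-0.84, 2.19], [0.05, 2.79], [-1.13, 4.28], [0.06, 2.93], [-2.69, 2.69]. Speed limits (rad/s): [2.22, 2.22, 2.79, 3.14, 3.14, 3.14].

INTERFACE

Orientations are given as [roll, pitch, yaw] about the fixed x, y, z axes, in that order (R = Rz(yaw) Ry(pitch) Rx(roll)).
In Python, from cell import env gives the robot as it stands.
- The arm moves only by the tool arm_command, never from a script. Its argument "targets" is a list of rows, each a list of 5 numbers: the shift along the tool's x, y, z in mm, then the turn about the tool's z in degrees, then the opening, from 0 (shut) to 1 (fully open). In form: [[tx, ty, tz, roll, fingers], ...]. A call has 1 to 5 rows; each row is the pose to reach, as a shift and turn from the pose commanded when the call began, along the tool's axes at that moment; what a row does not reach only later rows make up. A row lasts 1/10 s, in which the tool goes at most 50 mm and 8.59 degrees, less where a joint would pass 70% of its speed; a pose out of reach is approached as far as the arm can. A call with a gripper value outside its range is refused whole. The fingers move at their own pace and stop on an object; the grip force is fixed at half the most. Time passes only in rows, so rows that repeat a pose let the fingers close. It gives the time, the measured TCP pose, the force, the opening and the grip force at its end, in the units of the state.
- env.state(): the state, without advancing time (a new reading comes with each control period).
- env.read_camera(name): name is "side" or "top" or "wrist"; returns a dict with "frame" (480x640x3 uint8, red, green, blue), "vertical_fov" (degrees; the focal length in pixels is half the picture's height over the tangent of half this angle, whatever the lens; pixels are square), "cx", "cy" (the principal point, pixels), "world_from_camera" (4x4, takes a point from camera to world coordinates); the wrist camera has in their place "hand_eye" (4x4, takes a point from camera to tool coordinates, whose origin is the TCP and whose axes are the flange's). Camera axes: x right, y down, z forward; pixel columns grow to the right and rows downward; lengths in mm; the calibration is good to about 2 mm. A picture is of the moment at which its call begins: read the wrist's pose just before it. There is no depth.
- env.job_done(): hands the job in; it is judged then, once.
The state is a dict: "t": time; "joints": joint angles; "qvel": joint speeds; "tau": joint torques, N m; "eef_pos": TCP position; "tcp_rot": TCP orientation; "ft_force": force on the tool from outside, world axes, zero at the start; "moment": the same for the moment, N m; "opening": opening from 0.0 (shut) to 1.0 (fully open); "grip_force": force on a finger pad.
Only numpy, scipy, OpenCV 4.12 (cv2) and the standard library are available. Lean on these libraries where they do the work, as an engineer would, in place of code of your own. Each camera call takes 0.05 s, during which the arm holds its last target. There are 200 camera calls.

TASK

Open the wider of the two small test kilns for loading: lift its lid by the wooden grip until the counterweight takes over, then let go so that the lid rests fully open by itself. Keep the narrower kiln shut and leave the unfired pinch pot in front of the kilns where it stands.

Things in the scene. Friction and masses are not known exactly. Their poses are not given: they have to be found in the camera images.
- wide_grip (a point): centre of the grip on the WIDER kiln's lid: a level wooden roller parallel to the hinge, 44 mm long, 28 mm thick, both ends free, on a thin steel neck, 45 mm in front of the lid's edge on the robot's side, 155 mm above the bench when shut. It swings on an arc round the hinge and its axes turn with the lid: y along the roller; when shut x points level to the hinge and z up
- wide_hinge (a point): middle of the wider kiln's hinge line, fixed, at the kiln's far edge, 140 mm above the bench. x points away from the grip, y along the hinge, z up. Shut, the grip's centre is at x = -245, y = 0, z = +15 mm from here. Kiln: firebrick box in a steel jacket, fixed, 200 mm deep, 240 wide, 158 high when shut, turned up to 23 degrees either way, standing left or right of the other
- wide_lid (a joint): opening angle (rad) of the wider kiln's 35 mm thick lid: 0 shut, 1.35 open at its stop. A steel roller on two arms above the hinge is its counterweight. Let go below the balance point, 0.61, it falls shut (lifting takes 2 to 5 N at the grip); beyond it falls open, slowly, damped. Let go at 0.8 to 0.9 it reaches the stop in about 2 s, moving up and away from the robot
- narrow_lid (a joint): opening angle (rad) of the NARROWER kiln's lid: 0 shut; it must stay shut. This kiln is 170 mm deep and 150 mm wide, otherwise like the wider one, with the same grip
- pot_mid (a point): centre, half-way up, of the unfired clay pinch pot: round, bellied, 68 mm across, 56 mm high, standing upright on the bench in the middle, nearer the robot than the kilns; it must not be moved

How it is judged:
By the outcome, as a careful person would: the job done as asked, in the order asked, and still so for the second after the job is handed in, with the robot touching nothing.
It also fails if it takes over 40 s, if anything falls off the work surface, if the arm or the gripper's body presses on something with over 40 N, if the wrist force passes 120 N, or if a joint passes its speed limit or range.

## Working session

There is one attempt and no reset: what is moved stays moved. The work goes in short steps, Python scripts to look and compute and a tool call to move; the robot and the scene stay as the last step left them, time stands still between calls to the robot, and variables do not carry over. Pictures are saved under pics/ and viewed, at most 10 in all, crops included, and the job is handed in when it is done.

Besides the shell and the picture viewer there is one more tool, called after "Emit:" in YAML: its name, and indented under it one key for each argument. arm_command: Moves the arm, as the interface text tells. Its arguments: {"type":"object","properties":{"targets":{"type":"array","items":{"type":"array","items":{"type":"number"}}}},"required":["targets"]}

```bash
mkdir -p pics
cat > h.py <<'E'
import numpy as np, cv2
from cell import env
from scipy.spatial.transform import Rotation as R
def ray(c,u,v):
    f=240/np.tan(np.radians(c["vertical_fov"])/2); T=np.array(c["world_from_camera"])
    d=T[:3,:3]@np.array([(u-c["cx"])/f,(v-c["cy"])/f,1]); return T[:3,3],d
def plane(c,u,v,z):
    o,d=ray(c,u,v); return o+d*(z-o[2])/d[2]
def proj(c,p):
    f=240/np.tan(np.radians(c["vertical_fov"])/2); T=np.linalg.inv(np.array(c["world_from_camera"]))
    q=T[:3,:3]@np.array(p)+T[:3,3]; return f*q[0]/q[2]+c["cx"],f*q[1]/q[2]+c["cy"]
E
python3 - <<'E'
from h import *
for n in("top","side"):
    c=env.read_camera(n); cv2.imwrite(f"pics/{n}0.png",c["frame"][:,:,::-1])
    print(n,c["vertical_fov"],c["cx"],c["cy"],np.round(c["world_from_camera"],3).tolist())
s=env.state();print(s["t"],s["eef_pos"],s["tcp_rot"],s["opening"])
E
```

```text
top 53.320919267307694 311.4565866528395 230.36506617387357 [[0.002, -0.981, 0.193, 364.879], [-1.0, -0.003, -0.006, -34.24], [0.007, -0.193, -0.981, 1046.632], [0.0, 0.0, 0.0, 1.0]]
side 46.4976489765042 324.8102352990262 240.20217661101879 [[-0.998, -0.06, 0.032, 508.198], [-0.065, 0.713, -0.698, 641.594], [0.02, -0.698, -0.715, 815.22], [0.0, 0.0, 0.0, 1.0]]
0.1 [220.51108363 584.56526554 214.09992163] [-3.14056543e+00 -1.13160248e-04  2.78080097e+00] 0.998610558333084
```

View pics/top0.png

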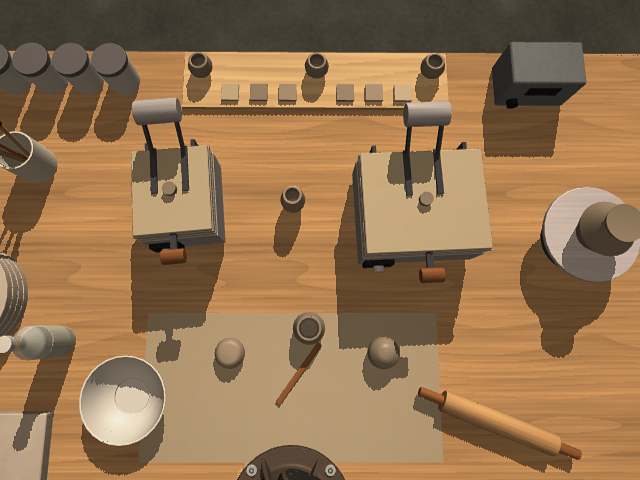

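View pics/side0.png

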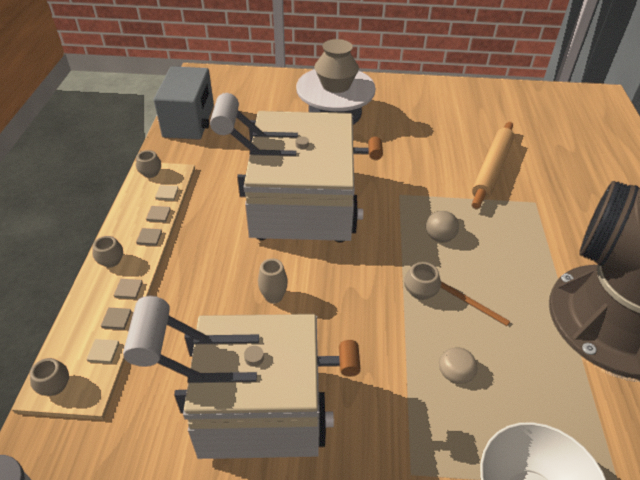

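Top view: the wide kiln is on the right (−y), with its lid at about (360–490, 150–260) and its orange grip at (432, 275). The narrow kiln is on the left, with its grip at (173, 256). The pinch pot is at about (309, 328). The side view shows the wide grip at (375, 148) and the narrow one at (348, 357).

```bash
cat > m.py <<'E'
from h import *
def rects(c,thr=60):
    hsv=cv2.cvtColor(c["frame"],cv2.COLOR_RGB2HSV)
    m=cv2.inRange(hsv,(3,150,60),(14,255,255))
    n,l,st,ce=cv2.connectedComponentsWithStats(m)
    out=[]
    for i in range(1,n):
        if st[i,4]>thr:
            pts=np.argwhere(l==i)[:,::-1].astype(np.float32); out.append((ce[i],st[i,4],cv2.minAreaRect(pts)))
    return out
def tri(c1,p1,c2,p2):
    o1,d1=ray(c1,*p1);o2,d2=ray(c2,*p2)
    t=np.linalg.lstsq(np.c_[d1,-d2],o2-o1,rcond=None)[0]
    a,b=o1+t[0]*d1,o2+t[1]*d2; return (a+b)/2,np.linalg.norm(a-b)
E
python3 - <<'E'
from m import *
T=env.read_camera("top");S=env.read_camera("side")
for c in(T,S):
    for r in rects(c): print(r)
    print()
for r in rects(T):
    print(r[0],plane(T,*r[0],155),[np.round(plane(T,*p,155)[:2],0) for p in cv2.boxPoints(r[2])])
print("tri",tri(T,(432,275),S,(375,148)))
# wide lid: beige mask
hsv=cv2.cvtColor(T["frame"],cv2.COLOR_RGB2HSV); print(hsv[230,440],hsv[230,380],hsv[200,520],hsv[350,260])
m=np.zeros(hsv.shape[:2],np.uint8); ref=hsv[230,440].astype(int)
m[(abs(hsv.astype(int)-ref)<[4,25,30]).all(2)]=255
n,l,st,ce=cv2.connectedComponentsWithStats(m); k=l[230,440]
h=cv2.convexHull(np.argwhere(l==k)[:,::-1].astype(np.int32)); q=cv2.approxPolyDP(h,8,True)[:,0]
for p in q: print(p,plane(T,*p.astype(float),158))
print("pot",plane(T,309,328,40))
E
```

```text
(array([173.04261364, 255.69034091]), np.int32(352), ((172.93792724609375, 255.94483947753906), (15.032837867736816, 26.307466506958008), 86.633544921875))
(array([433.30860534, 274.29673591]), np.int32(337), ((432.5, 274.5), (15.0, 25.0), 90.0))
(array([298.03674541, 373.64304462]), np.int32(381), ((298.2315368652344, 373.31207275390625), (5.325007915496826, 72.50202941894531), 34.99201965332031))
(array([431.32244898, 395.48979592]), np.int32(245), ((431.109619140625, 395.5411071777344), (26.100177764892578, 9.831457138061523), 20.556047439575195))
(array([570.14042553, 451.19148936]), np.int32(235), ((570.0172119140625, 451.2930908203125), (23.89777374267578, 10.5045166015625), 23.198591232299805))

(array([373.88679245, 145.03144654]), np.int32(159), ((374.5000305175781, 147.5), (21.20993995666504, 11.783299446105957), 82.87498474121094))
(array([477.85950413, 197.17355372]), np.int32(121), ((477.9000549316406, 197.70001220703125), (8.497057914733887, 18.335756301879883), 26.56505012512207))
(array([484.82553191, 309.64255319]), np.int32(235), ((483.3080139160156, 308.83026123046
[... 730 characters left out ...]
579493 -254.33139023  155.        ] [array([ 241., -229.]), array([ 257., -236.]), array([ 241., -279.]), array([ 225., -272.])]
[570.14042553 451.19148936] [ 148.31810852 -493.13847588  155.        ] [array([ 148., -470.]), array([ 164., -479.]), array([ 148., -516.]), array([ 133., -507.])]
tri (array([ 455.60887163, -265.65958185,  154.62526291]), np.float64(1.133286119040002))
[ 17  94 199] [ 18  94 198] [ 15 142 171] [ 17  91 183]
[492 246] [ 510.8896672  -380.93612366  158.        ]
[368 252] [ 498.80699031 -146.42717732  158.        ]
[360 153] [ 694.66048732 -134.894373    158.        ]
[480 149] [ 703.94253724 -371.09003329  158.        ]
pot [357.8354596  -36.12990723  40.        ]
```

Emit:
arm_command:
  targets:
    - [-32, -34, -15, -8, 1]
    - [-64, -69, -30, -16, 1]
    - [-97, -103, -30, -24, 1]
    - [-129, -137, -30, -24, 1]
    - [-161, -172, -30, -24, 1]

```text
t: 0.7
eef_pos: [310.8, 365.3, 244.7]
tcp_rot: [3.141, 0.0, -3.083]
ft_force: [1.2, -0.1, -0.6]
opening: 1.001
grip_force: 0.0
```

Emit:
arm_command:
  targets:
    - [-15, -46, 0, 0, 1]
    - [-30, -92, 0, 0, 1]
    - [-45, -138, 0, 0, 1]
    - [-60, -184, 0, 0, 1]
    - [-75, -230, 0, 0, 1]

```text
t: 1.2
eef_pos: [399.0, 139.9, 244.8]
tcp_rot: [3.141, 0.001, -3.083]
ft_force: [0.2, 1.0, 0.0]
opening: 1.001
grip_force: 0.0
```

Emit:
arm_command:
  targets:
    - [-5, -46, 0, 0, 1]
    - [-10, -92, 0, 0, 1]
    - [-15, -138, 0, 0, 1]
    - [-20, -184, 0, 0, 1]
    - [-25, -230, 0, 0, 1]

```text
t: 1.7
eef_pos: [437.0, -88.4, 244.8]
tcp_rot: [3.142, 0.0, -3.084]
ft_force: [1.5, 0.4, 0.2]
opening: 0.999
grip_force: 0.0
```

Emit:
arm_command:
  targets:
    - [-3, -45, 0, 0, 1]
    - [-6, -90, 0, 0, 1]
    - [-9, -135, 0, 0, 1]
    - [-11, -179, 0, 0, 1]
    - [-11, -179, 0, 0, 1]

```text
t: 2.2
eef_pos: [458.6, -268.8, 244.0]
tcp_rot: [-3.141, 0.0, -3.087]
ft_force: [0.5, 0.5, 0.2]
opening: 1.002
grip_force: 0.0
```

Run:
```python
from m import *
s=env.state(); c=env.read_camera("wrist"); cv2.imwrite("pics/w1.png",c["frame"][:,:,::-1])
H=np.eye(4);H[:3,:3]=R.from_euler('xyz',s["tcp_rot"]).as_matrix();H[:3,3]=s["eef_pos"]
c["world_from_camera"]=H@np.array(c["hand_eye"])
print(s["eef_pos"],s["tcp_rot"])
for r in rects(c,300):
    b=[plane(c,*p,155)[:2] for p in cv2.boxPoints(r[2])]
    print(r, plane(c,*r[2][0],160),np.round(b,1).tolist())
print("expected", proj(c,(458,-266.5,155)))
```

```text
[ 458.61848635 -268.7658484   244.02256272] [-3.14096438e+00  6.32337070e-05 -3.08712200e+00]
(array([583.97406639,  37.02178423]), np.int32(964), ((583.3761596679688, 38.14160919189453), (12.41751480102539, 112.22799682617188), 41.18592071533203)) [ 325.27508071 -124.92964166  160.        ] [[346.0, -142.2], [299.2, -109.0], [303.0, -102.7], [350.2, -135.7]]
(array([322.87505404, 243.02248163]), np.int32(2313), ((323.0, 241.5), (41.0, 68.0), 90.0)) [ 453.72181957 -266.65736187  160.        ] [[442.5, -289.5], [440.0, -245.2], [467.9, -242.9], [470.5, -288.4]]
expected (np.float64(322.752974353334), np.float64(245.82151883840902))
```

View pics/w1.png

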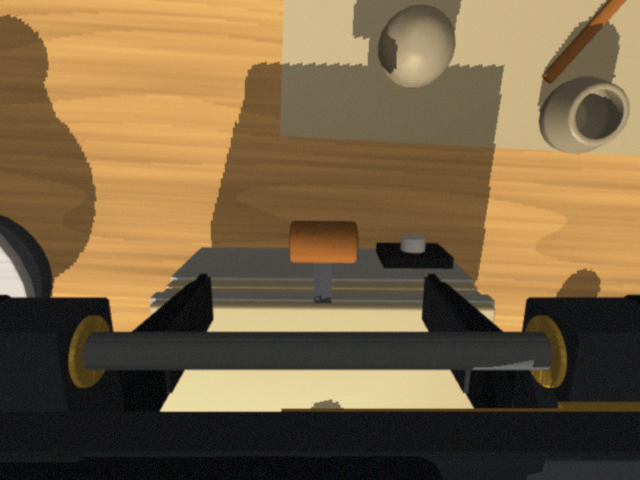

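The wrist view shows the roller at (323, 242), square to the fingers and at about (456, −267), which agrees with the first fix. The black latch box at (413, 250) sits below finger depth.

Emit:
arm_command:
  targets:
    - [2, 2, 35, 0, 1]
    - [2, 2, 70, 0, 1]
    - [2, 2, 95, 0, 1]
    - [2, 2, 106, 0, 1]
    - [2, 2, 106, 0, 1]

```text
t: 2.75
eef_pos: [456.0, -261.6, 137.8]
tcp_rot: [3.14, -0.002, -3.083]
ft_force: [0.3, -0.1, -0.5]
opening: 1.001
grip_force: 0.0
```

Emit:
arm_command:
  targets:
    - [0, 0, 0, 0, 0.7]
    - [0, 0, 0, 0, 0.5]
    - [0, 0, 0, 0, 0.3]
    - [0, 0, 0, 0, 0.3]
    - [0, 0, 0, 0, 0.3]

```text
t: 3.25
eef_pos: [456.4, -262.7, 139.0]
tcp_rot: [-3.141, 0.001, -3.084]
ft_force: [-0.9, -0.7, -0.1]
opening: 0.64
grip_force: 0.0
```

Emit:
arm_command:
  targets:
    - [0, -4, 0, 0, 0.3]
    - [0, -4, 0, 0, 0.3]
    - [0, -4, 0, 0, 0.3]
    - [0, -4, 0, 0, 0.3]
    - [0, -4, 0, 0, 0.3]

```text
t: 3.75
eef_pos: [456.5, -265.1, 138.6]
tcp_rot: [3.138, -0.0, -3.085]
ft_force: [1.4, 11.5, 4.6]
opening: 0.459
grip_force: 30.0
```

Emit:
arm_command:
  targets:
    - [-1, 1, -15, 0, 0.3]
    - [-4, 1, -29, 0, 0.3]
    - [-7, 1, -44, 0, 0.3]
    - [-11, 1, -58, 0, 0.3]
    - [-15, 1, -72, 0, 0.3]

```text
t: 4.25
eef_pos: [471.8, -264.4, 210.5]
tcp_rot: [3.14, 0.0, -3.085]
ft_force: [6.8, 0.8, -7.6]
opening: 0.463
grip_force: 30.0
```

Emit:
arm_command:
  targets:
    - [-6, 0, -14, 0, 0.3]
    - [-12, 0, -27, 0, 0.3]
    - [-19, 0, -40, 0, 0.3]
    - [-27, 0, -52, 0, 0.3]
    - [-36, 0, -64, 0, 0.3]

```text
t: 4.75
eef_pos: [507.4, -262.7, 274.4]
tcp_rot: [3.141, -0.001, -3.084]
ft_force: [3.8, -2.8, -6.1]
opening: 0.46
grip_force: 30.0
```

Relative from 0.60 to 0.84.

Emit:
arm_command:
  targets:
    - [-9, 0, -11, 0, 0.3]
    - [-19, 0, -22, 0, 0.3]
    - [-30, 0, -32, 0, 0.3]
    - [-41, 0, -42, 0, 0.3]
    - [-41, 0, -42, 0, 0.3]

```text
t: 5.25
eef_pos: [549.6, -260.7, 316.8]
tcp_rot: [-3.141, 0.001, -3.084]
ft_force: [1.5, -3.5, -1.4]
opening: 0.463
grip_force: 30.0
```

Run:
```python
from m import *
s=env.state(); print(s["t"],s["eef_pos"],s["ft_force"])
c=env.read_camera("side"); cv2.imwrite("pics/s2.png",c["frame"][:,:,::-1])
```

```text
5.25 [ 549.58015505 -260.73879475  316.83986143] [ 1.51646271 -3.45421229 -1.41362989]
```

View pics/s2.png

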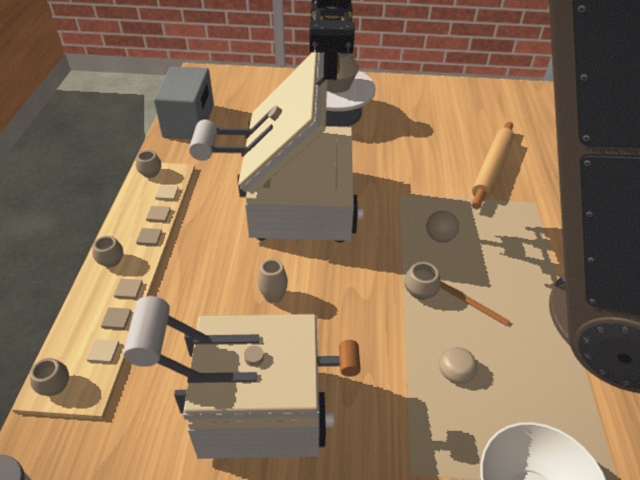

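The lid stands open at about 0.84 rad, past balance, and the narrow kiln and pot are untouched. I'll release it and then back off toward the robot.

Emit:
arm_command:
  targets:
    - [0, 0, 0, 0, 0.7]
    - [0, 0, 0, 0, 1]
    - [0, 0, 0, 0, 1]
    - [0, 0, 0, 0, 1]
    - [0, 0, 0, 0, 1]

```text
t: 5.8
eef_pos: [548.2, -260.2, 316.7]
tcp_rot: [3.141, 0.0, -3.084]
ft_force: [-0.3, 0.3, -0.5]
opening: 0.825
grip_force: 0.0
```

Emit:
arm_command:
  targets:
    - [15, 0, 0, 0, 1]
    - [40, 0, 0, 0, 1]
    - [70, 0, 0, 0, 1]
    - [100, 0, 0, 0, 1]
    - [120, 0, 0, 0, 1]

```text
t: 6.3
eef_pos: [426.9, -267.0, 316.8]
tcp_rot: [-3.142, 0.0, -3.084]
ft_force: [0.1, 0.3, 0.9]
opening: 0.999
grip_force: 0.0
```

Emit:
arm_command:
  targets:
    - [0, 0, 0, 0, 1]
    - [0, 0, 0, 0, 1]
    - [0, 0, 0, 0, 1]
    - [0, 0, 0, 0, 1]
    - [0, 0, 0, 0, 1]

```text
t: 6.8
eef_pos: [429.0, -267.1, 316.3]
tcp_rot: [3.141, -0.0, -3.083]
ft_force: [-0.9, -0.1, 0.1]
opening: 0.998
grip_force: 0.0
```

Emit:
arm_command:
  targets:
    - [0, 0, 0, 0, 1]
    - [0, 0, 0, 0, 1]
    - [0, 0, 0, 0, 1]
    - [0, 0, 0, 0, 1]
    - [0, 0, 0, 0, 1]

```text
t: 7.3
eef_pos: [428.5, -267.2, 316.6]
tcp_rot: [3.142, 0.0, -3.083]
ft_force: [0.4, 0.3, -0.3]
opening: 0.999
grip_force: 0.0
```

Emit:
arm_command:
  targets:
    - [0, 0, 0, 0, 1]
    - [0, 0, 0, 0, 1]
    - [0, 0, 0, 0, 1]
    - [0, 0, 0, 0, 1]
    - [0, 0, 0, 0, 1]

```text
t: 7.8
eef_pos: [428.6, -267.2, 316.6]
tcp_rot: [3.142, 0.0, -3.083]
ft_force: [-0.1, -0.7, -0.5]
opening: 1.001
grip_force: 0.0
```

Emit:
arm_command:
  targets:
    - [0, 0, 0, 0, 1]
    - [0, 0, 0, 0, 1]
    - [0, 0, 0, 0, 1]
    - [0, 0, 0, 0, 1]
    - [0, 0, 0, 0, 1]

```text
t: 8.3
eef_pos: [428.6, -267.2, 316.6]
tcp_rot: [3.142, 0.0, -3.083]
ft_force: [-0.5, 0.5, 0.8]
opening: 0.998
grip_force: 0.0
```

Run:
```python
from m import *
c=env.read_camera("side"); cv2.imwrite("pics/s3.png",c["frame"][:,:,::-1])
```

```text
(no output)
```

View pics/s3.png

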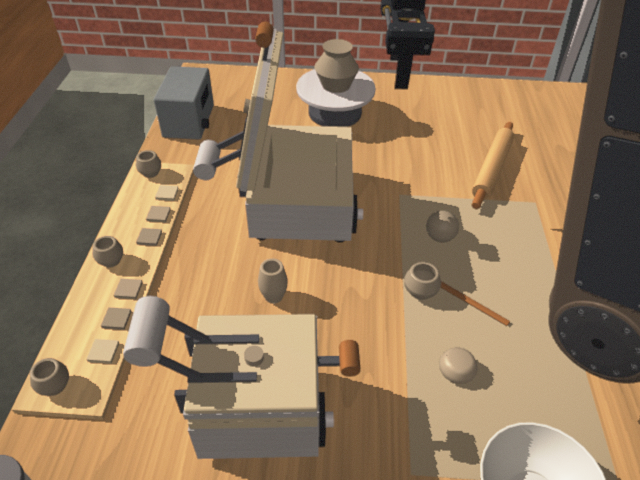

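The lid is nearly upright, with its grip at (264, 34). The arm is clear, and the narrow kiln and pot are unmoved. I'll wait one more second and check that the lid has settled.

Emit:
arm_command:
  targets:
    - [0, 0, 0, 0, 1]
    - [0, 0, 0, 0, 1]
    - [0, 0, 0, 0, 1]
    - [0, 0, 0, 0, 1]
    - [0, 0, 0, 0, 1]

```text
t: 8.85
eef_pos: [428.6, -267.2, 316.6]
tcp_rot: [3.142, 0.0, -3.084]
ft_force: [0.9, 0.4, -0.0]
opening: 0.998
grip_force: 0.0
```

Emit:
arm_command:
  targets:
    - [0, 0, 0, 0, 1]
    - [0, 0, 0, 0, 1]
    - [0, 0, 0, 0, 1]
    - [0, 0, 0, 0, 1]
    - [0, 0, 0, 0, 1]

```text
t: 9.35
eef_pos: [428.5, -267.2, 316.6]
tcp_rot: [3.141, 0.0, -3.084]
ft_force: [-0.2, -0.3, -0.9]
opening: 1.002
grip_force: 0.0
```

Run:
```python
from m import *
old=cv2.imread("pics/s3.png")[:,:,::-1]; c=env.read_camera("side")
print([r[0] for r in rects({"frame":np.ascontiguousarray(old)})],[r[0] for r in rects(c)])
for t in(1.25,1.35):
    a=-245*np.cos(t)+15*np.sin(t); print(t,proj(c,(701+a*.998,-253+a*.055,140+15*np.cos(t)+245*np.sin(t))))
```

```text
[array([262.71969697,  28.40151515]), array([478.10084034, 196.80672269]), array([486.19634703, 310.40182648]), array([347.23255814, 354.86744186])] [array([262.35555556,  28.7037037 ]), array([477.89430894, 197.17886179]), array([485.81981982, 310.17567568]), array([346.94089835, 354.51300236])]
1.25 (np.float64(277.6913588881492), np.float64(37.67624093322283))
1.35 (np.float64(263.31478875845403), np.float64(34.43577149600455))
```

The lid is at its stop and no longer moving.

```bash
python3 -c "
from cell import env
print(env.job_done())"
```

```text
the job is handed in; nothing more can be done
None
```

The wider kiln's lid rests fully open at its stop by itself, the narrower kiln stayed shut, the pinch pot was not touched, and the job was handed in at about 9.4 s.

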